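Load the parts pots into their flow lanes

ROBOT

A 7-joint arm with a two-finger parallel gripper is mounted at the origin on a cart in front of the work surface, level with it; the furniture and walls round the work are solid. World frame = base frame: x ahead of the robot, y to its left, z up, the work surface at z = 0. Lengths are in m, angles in rad, forces in N, time in s.
With the tool pointing down it reaches from about 0.35 to 0.9 m from the base axis. Payload 7.2 kg.
Tool frame: the origin (TCP) lies where the fingers leave the gripper's body, on its centre line; the fingertips stand 73 mm ahead of it and the grasp point (between the pads) lies 54 mm ahead of it; z points along the fingers, y is the line along which they close (so a half turn about z gives the same grasp; the last joint's range is limited). The gripper opens to 85 mm and grips with 20 to 120 N. Pads are 22 mm wide; open, the fingers measure 114 mm over their backs; the gripper's body (76 mm by 85 mm) begins 54 mm behind the grasp point. The pads swing forward as they close: fully open they stand 13 mm farther back than shut.
Start: joints at [-1.209, 0.411, -0.013, 1.596, 0.006, 1.134, -0.082], TCP at [0.26, 0.568, 0.304] pointing down, gripper open.
Joint ranges: [-2.95, 2.95], [-0.29, 1.99], [-1.47, 1.44], [0.14, 2.54], [-1.03, 4.17], [0.13, 1.85], [-2.86, 2.86]. Speed limits (rad/s): [2.39, 2.39, 3.01, 3.01, 3.14, 3.14, 3.14].

INTERFACE

Orientations are given as a unit quaternion [x, y, z, w].
In Python, from bench import sense, read_camera, calibration, job_done gives the robot as it stands.
- The arm moves only by the shell command python3 -m handwheel 'ROWS'. ROWS is JSON, a list of rows, each a list of 5 numbers: the opening, from -1 (shut) to 1 (fully open), so that 0 is half open, then the shift along the tool's x, y, z in mm, then the turn about the tool's z in degrees. In form: [[claw, dx, dy, dz, roll], ...]. A call has 1 to 5 rows; each row is the pose to reach, as a shift and turn from the pose commanded when the call began, along the tool's axes at that moment; what a row does not reach only later rows make up. A row lasts 1/8 s, in which the tool goes at most 62.5 mm and 10.7 degrees, less where a joint would pass 70% of its speed; a pose out of reach is approached as far as the arm can. A call with a gripper value outside its range is refused whole. The fingers move at their own pace and stop on an object; the grip force is fixed at half the most. Time passes only in rows, so rows that repeat a pose let the fingers close. It gives the time, the measured TCP pose, the force, the opening and the grip force at its end, in the units of the state.
- sense(): the state, without advancing time (a new reading comes with each control period).
- read_camera(name): name is "side" or "top" or "wrist"; returns the picture (400x640x3 uint8, blue, green, red); there is no depth.
- calibration(name): a dict with "fovy" (degrees; the focal length in pixels is half the picture's height over the tangent of half this angle, whatever the lens; pixels are square), "cx", "cy" (the principal point, pixels), "eye" and "attitude" of the camera in the world. Camera axes: x right, y down, z forward; pixel columns grow to the right and rows downward; lengths in m; the calibration is good to about 2 mm. A picture is of the moment at which its call begins: read the wrist's pose just before it. calibration takes no time and is no camera call; for the wrist camera it gives the pose at the moment of the call.
- job_done(): hands the job in; it is judged then, once.
The state is a dict: "time": time; "joint_positions": joint angles; "dq": joint speeds; "joint_efforts": joint torques, N m; "tool_pos": TCP position; "tcp_rot": TCP orientation; "ft_force": force on the tool from outside, world axes, zero at the start; "wrist_torque": the same for the moment, N m; "gripper_width": finger opening in m; "finger_force": force on a finger pad.
Only numpy, scipy, OpenCV 4.12 (cv2) and the standard library are available. Lean on these libraries where they do the work, as an engineer would, in place of code of your own. Each camera call takes 0.05 s, during which the arm holds its last target. There are 200 camera calls.

TASK

Load the two screw-top parts pots into the sloping flow lanes: the blue-lidded pot in the lane with the dark blue pad and stop, the white-lidded pot in the lane with the white pad and stop. Set each pot down upright on the loading pad at the upper end of its lane - do not drop it in from a height - and let go, so that it slides down to the end stop by itself; do not carry or push it down the lane. Leave the black loupe and the dark square workpiece where they are.

Things in the scene. Friction and masses are not known exactly. Their poses are not given: they have to be found in the camera images.
- pot_blue: Small clear parts pot with a dark blue screw lid, closed and rigid, 35 g or so, 31 mm high. Body 40 mm diameter up to 19 mm, lid 43 mm diameter from 19 to 31 mm. Origin: centre of its underside; z up. Stands on the bench.
- pot_white: Small clear parts pot with a white screw lid, closed and rigid, 35 g or so, 31 mm high. Body 34 mm diameter up to 19 mm, lid 36 mm diameter from 19 to 31 mm. Origin: centre of its underside; z up. Stands on the bench.
- lane_blue: Fixed slippery aluminium lane with dark blue loading pad, guide edges and end stop. Origin: on the bench below the pad's centre; z up, x level, uphill; y across. Deck slopes 16 degrees: height 90 + 0.287 x mm (90 at the pad's centre). Pad x -37 to 37, deck's open upper end x 53, stop face x -192, 30 high. 68 mm between guides, which are 4 thick and 14 above the deck. A pot let go on the deck slides down by itself in about 1 s.
- lane_white: Fixed slippery aluminium lane with white loading pad, guide edges and end stop. Origin: on the bench below the pad's centre; z up, x level, uphill; y across. Deck slopes 16 degrees: height 90 + 0.287 x mm (90 at the pad's centre). Pad x -37 to 37, deck's open upper end x 53, stop face x -192, 30 high. 68 mm between guides, which are 4 thick and 14 above the deck. A pot let go on the deck slides down by itself in about 1 s.
- loupe: Black watchmaker's loupe, 38 mm diameter, 30 mm high, loose bystander. Origin: centre of its underside. To be left alone.
- workpiece: Dark square engraving practice piece, 46 x 46 x 9 mm, loose bystander. Origin: centre of its underside. To be left alone.
Mind the look-alikes: they are no part of the job. What is shaped like the pot_blue but brown or red is not meant.

How it is judged:
By the outcome, as a careful person would: the job done as asked, in the order asked, and still so for the second after the job is handed in, with the robot touching nothing.
It also fails if it takes over 51 s, if anything falls off the work surface, if the arm or the gripper's body presses on something with over 40 N, if the wrist force passes 120 N, or if a joint passes its speed limit or range.

## Working session

There is one attempt and no reset: what is moved stays moved. The work goes in short steps, Python scripts to look and compute and a shell command to move; the robot and the scene stay as the last step left them, time stands still between calls to the robot, and variables do not carry over. Pictures are saved under pics/ and viewed, at most 10 in all, crops included, and the job is handed in when it is done.

```bash
mkdir -p pics; cat > h.py <<'E'
import numpy as np, cv2
from bench import sense, read_camera, calibration, job_done
from scipy.spatial.transform import Rotation as R
def cam(name):
    c=calibration(name); f=200/np.tan(np.radians(c['fovy'])/2)
    a=np.array(c['attitude'],float)
    M=a if a.shape==(3,3) else R.from_quat(a).as_matrix()
    return f,c['cx'],c['cy'],np.array(c['eye']),M
def ray(k,u,v,z):
    f,cx,cy,e,M=k; d=M@np.array([(u-cx)/f,(v-cy)/f,1]); return e+d*(z-e[2])/d[2]
def proj(k,p):
    f,cx,cy,e,M=k; q=M.T@(np.array(p)-e); return np.array([cx+f*q[0]/q[2],cy+f*q[1]/q[2]])
E
python3 - <<'E'
from h import *
for n in('top','side','wrist'):
    print(n,calibration(n)); cv2.imwrite(f'pics/{n}0.png',read_camera(n))
s=sense();print(s['time'],s['tool_pos'],s['tcp_rot'],s['gripper_width'])
E
```

```text
top {'fovy': 49.82339653816747, 'cx': 321.9418295589853, 'cy': 200.9014484112136, 'eye': array([ 0.28109608, -0.06744524,  1.16408164]), 'attitude': array([-0.66774722,  0.73700611, -0.07574627,  0.07209819])}
side {'fovy': 55.69487943036294, 'cx': 326.91665535060116, 'cy': 198.71962584717315, 'eye': array([ 0.24306402, -0.82255644,  0.54086679]), 'attitude': array([ 0.85990016, -0.17299214,  0.08209878, -0.47318626])}
wrist {'fovy': 62.1551881845479, 'cx': 319.66965559624384, 'cy': 198.17581470865167, 'eye': array([0.20053959, 0.59505543, 0.37251285]), 'attitude': array([0.83433456, 0.53512631, 0.07067334, 0.11194176])}
0.15 [0.26032723 0.56789439 0.30323377] [ 2.13222945e-01  9.77003373e-01 -6.11670800e-04 -9.84847957e-05] 0.0856876833693034
```

View pics/top0.png

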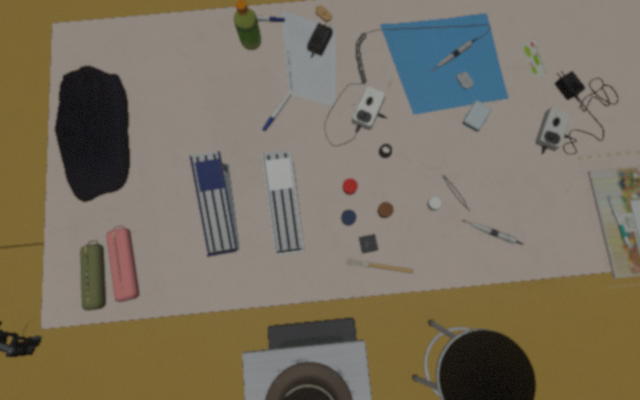

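View pics/side0.png

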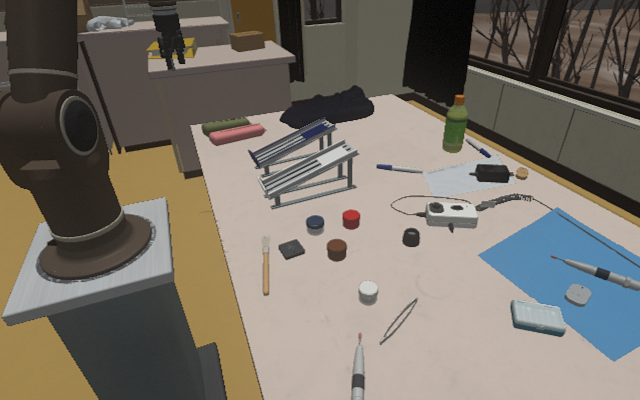

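The top view shows the blue lid at (348,217), white lid (435,203), blue pad (210,175), white pad (280,174), and red (350,186) and brown (385,209) decoys. The workpiece is at (369,243) and the loupe at (385,150). The side view agrees.

```bash
cat > m.py <<'E'
from h import *
def blob(I,u,v,r,kind):
    u0,v0=int(u-r),int(v-r); W=I[v0:v0+2*r+1,u0:u0+2*r+1].astype(int)
    b,g,rr=W[...,0],W[...,1],W[...,2]
    m={'blue':(b-rr>12)&(rr<90),'white':(W.min(2)>195)|((W.min(2)>150)&(W.max(2)-W.min(2)<12))}[kind].astype(np.uint8)
    n,l,st,c=cv2.connectedComponentsWithStats(m); i=1+np.argmax(st[1:,4])
    cnt=cv2.findContours((l==i).astype(np.uint8),0,2)[0][0]
    return c[i]+[u0,v0],st[i,2:5],cnt.reshape(-1,2)+[u0,v0]
E
python3 - <<'E'
from m import *
T=cv2.imread('pics/top0.png');S=cv2.imread('pics/side0.png');k=cam('top');ks=cam('side')
for n,(u,v),r,kd,z in [('pb',(348,217),13,'blue',.031),('pw',(435,203),12,'white',.031),('padb',(210,175),22,'blue',.09),('padw',(280,174),22,'white',.09)]:
    c,st,cn=blob(T,u,v,r,kd); p=ray(k,*c,z); print(n,c.round(1),st,p.round(4),'side px',proj(ks,p).round(1))
    if 'pad' in n:
        rect=cv2.minAreaRect(cn); print(rect)
# lane outer lines: use printed pixel corners
for (u,v) in [(191,155),(208,254),(237,248),(265,154),(275,251),(302,248)]: print((u,v),ray(k,u,v,.06).round(3))
for n,(u,v) in dict(red=(350,186),brown=(385,209),wp=(369,243),loupe=(385,150)).items(): print(n,ray(k,u,v,.03).round(3))
print(T[203,430:440],T[174,280],T[200,440])
a=T[140:270,180:315]; b=T[130:270,310:480]
cv2.imwrite('pics/c1.png',cv2.resize(a,None,fx=4.2,fy=4.2))
E
```

```text
pb [348.2 216.9] [ 13  13 137] [ 0.4709 -0.1506  0.031 ] side px [314.1 219.8]
pw [433.1 201.9] [ 4  7 15] [ 0.4891 -0.3819  0.031 ] side px [367.2 284.9]
padb [209.8 174.7] [ 33  36 798] [0.6065 0.1975 0.09  ] side px [315.2 132.4]
((210.00111389160156, 176.88075256347656), (35.691627502441406, 26.803808212280273), 79.2156982421875)
padw [279.  173.4] [ 25  30 646] [0.5922 0.019  0.09  ] side px [333.6 157. ]
((279.06158447265625, 173.4923095703125), (28.52798843383789, 23.070459365844727), 82.87498474121094)
(191, 155) [0.675 0.253 0.06 ]
(208, 254) [0.406 0.219 0.06 ]
(237, 248) [0.414 0.144 0.06 ]
(265, 154) [0.659 0.055 0.06 ]
(275, 251) [0.397 0.048 0.06 ]
(302, 248) [ 0.398 -0.022  0.06 ]
red [ 0.555 -0.165  0.03 ]
brown [ 0.483 -0.251  0.03 ]
wp [ 0.396 -0.198  0.03 ]
loupe [ 0.647 -0.272  0.03 ]
[[142 144 144]
 [149 153 152]
 [151 153 153]
 [151 153 153]
 [150 154 152]
 [150 154 153]
 [149 152 151]
 [150 154 153]
 [149 153 152]
 [148 153 151]] [156 159 157] [143 146 147]
```

View pics/c1.png

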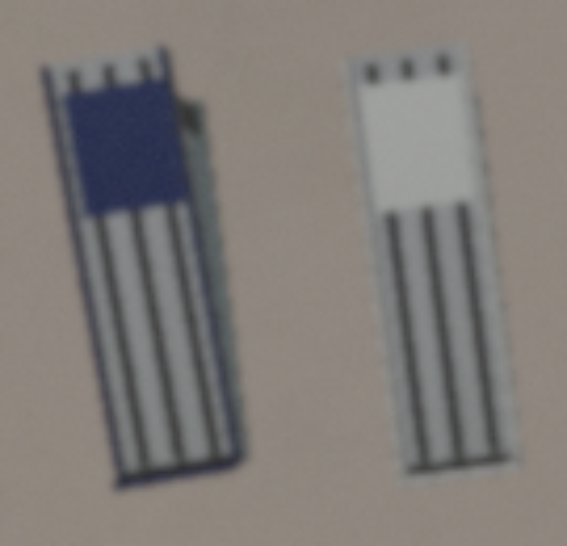

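The crop shows both pads and stops clearly. Blue pad is centred near crop (129,147) with its stop at (180,473). White pad is at (421,144) with its stop at (460,467).

```bash
python3 - <<'E'
from m import *
T=cv2.imread('pics/top0.png').astype(int);k=cam('top')
print(T[203,415:455:3].tolist())
W=T[190:217,422:449]; m=((W[...,0]-W[...,2]>-6)&(W.min(2)>130)).astype(np.uint8)
n,l,st,c=cv2.connectedComponentsWithStats(m); i=1+np.argmax(st[1:,4]); print(st[i],c[i]+[422,190],ray(k,*(c[i]+[422,190]),.031).round(4))
for n,p,s in [('b',(129,147),(180,473)),('w',(421,144),(460,467))]:
    P=ray(k,180+p[0]/4.2-.4,140+p[1]/4.2-.4,.09); S=ray(k,180+s[0]/4.2-.4,140+s[1]/4.2-.4,.05)
    d=P-S; print(n,P.round(4),S.round(4),np.hypot(*d[:2]).round(3),np.degrees(np.arctan2(d[1],d[0])).round(1))
tp=sense()['tool_pos']; M=R.from_quat(sense()['tcp_rot']).as_matrix()
print('shift to above blue',(M.T@(np.array([.4709,-.1506,.25])-tp)*1000).round(1), 'y ang',np.degrees(np.arctan2(M[1,1],M[0,1])))
E
```

```text
[[127, 135, 143], [123, 131, 140], [128, 136, 144], [126, 134, 142], [106, 111, 114], [142, 144, 144], [151, 153, 153], [149, 152, 151], [148, 153, 151], [127, 133, 138], [124, 132, 140], [126, 133, 142], [127, 134, 142], [126, 134, 142]]
[  7   7  13  12 109] [434.88990826 202.34862385] [ 0.4874 -0.3866  0.031 ]
b [0.6067 0.1963 0.09  ] [0.4079 0.184  0.05  ] 0.199 3.5
w [0.5907 0.017  0.09  ] [0.3947 0.0123 0.05  ] 0.196 1.4
shift to above blue [-490.8 -565.4   54. ] y ang 65.3774082624803
```

```bash
python3 -m handwheel '[[1,-40,-45,0,0],[1,-80,-90,0,0],[1,-120,-138,0,0],[1,-160,-184,0,0],[1,-200,-230,0,0]]'; python3 -m handwheel '[[1,-40,-45,0,0],[1,-80,-90,0,0],[1,-120,-138,0,0],[1,-160,-184,0,0],[1,-200,-230,0,0]]'; python3 -m handwheel '[[1,-40,-45,12,-8],[1,-80,-90,30,-16],[1,-91,-105,54,-25],[1,-91,-105,54,-25],[1,-91,-105,54,-25]]'
cat > w.py <<'E'
from m import *
import sys
s=sense(); k=cam('wrist'); I=read_camera('wrist'); cv2.imwrite(f'pics/{sys.argv[1]}.png',I)
M=R.from_quat(s['tcp_rot']).as_matrix(); tp=s['tool_pos']
print(s['time'],tp.round(4),M.round(3).tolist(),s['gripper_width'],s['ft_force'])
E
python3 w.py w1; python3 -c "
from h import *
print('pix of pot', proj(cam('wrist'),[.4709,-.1506,.031]))"
```

```text
time: 0.78
tool_pos: [0.3467, 0.2737, 0.3039]
tcp_rot: [0.213, 0.977, 0.0, 0.0]
ft_force: [1.7, 0.3, 0.6]
gripper_width: 0.0853
finger_force: 0.0
time: 1.4
tool_pos: [0.4325, -0.0186, 0.3041]
tcp_rot: [0.213, 0.977, 0.0, 0.0]
ft_force: [1.1, 0.2, 0.1]
gripper_width: 0.0854
finger_force: 0.0
time: 2.02
tool_pos: [0.4712, -0.1496, 0.2498]
tcp_rot: [-0.002, 1.0, 0.0, -0.0]
ft_force: [0.6, 0.1, 0.3]
gripper_width: 0.0859
finger_force: 0.0
2.025 [ 0.4712 -0.1496  0.2498] [[-1.0, -0.004, -0.001], [-0.004, 1.0, 0.0], [0.001, 0.0, -1.0]] 0.0858559239885071 [0.64167354 0.08489181 0.31805067]
pix of pot [318.63580129 183.93541981]
```

View pics/w1.png

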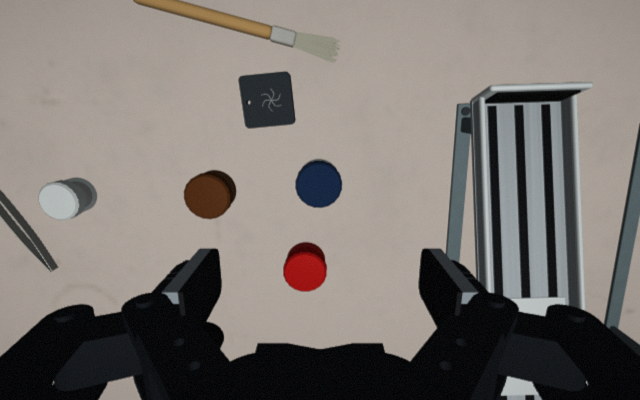

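The wrist view shows the blue lid at (319,183), where I predicted it, and the white lid at (60,200). Nothing is in the way.

```bash
cat > ref.py <<'E'
from m import *
import sys
def circ(I,u,v,r,kind):
    c,st,cn=blob(I,u,v,r,kind); (x,y),q=cv2.minEnclosingCircle(cn); e=cv2.fitEllipse(cn); return e[0],e[1],(x,y),q
E
python3 - <<'E'
from ref import *
I=cv2.imread('pics/w1.png');k=cam('wrist')
print(I[200,60],I[183,319],I[130,60])
e=circ(I,319,183,35,'blue'); print(e,ray(k,*e[0],.031),'diam',e[1][0]/k[0]*(k[3][2]-.031))
try:
    e=circ(I,60,200,32,'white'); print(e,ray(k,*e[0],.031),'diam',e[1][0]/k[0]*(k[3][2]-.031))
except Exception as x: print(x)
E
```

```text
[183 185 180] [65 40 21] [150 158 168]
((318.3939514160156, 183.9336700439453), (44.78771209716797, 44.96560287475586), (318.4249267578125, 183.82432556152344), 23.05287742614746) [ 0.47089936 -0.15081545  0.031     ] diam 0.03895182847676129
((58.12321090698242, 201.89793395996094), (32.43254470825195, 41.06146240234375), (58.235538482666016, 201.37603759765625), 20.65143585205078) [ 0.48858205 -0.3860671   0.031     ] diam 0.028206551739011557
```

```bash
python3 -m handwheel '[[1,0,-1,60,0],[1,0,-1,115,0],[1,0,-1,150,0],[1,0,-1,164,0],[1,0,-1,164,0]]'; python3 -m handwheel '[[-1,0,0,0,0],[-1,0,0,0,0],[-1,0,0,0,0],[-1,0,0,0,0],[-1,0,0,0,0]]'; python3 w.py w2
```

```text
time: 2.7
tool_pos: [0.4717, -0.1504, 0.0862]
tcp_rot: [-0.003, 1.0, 0.0, -0.0]
ft_force: [0.1, -0.6, 0.8]
gripper_width: 0.0852
finger_force: 0.0
time: 3.32
tool_pos: [0.472, -0.1512, 0.0874]
tcp_rot: [-0.003, 1.0, 0.0, 0.001]
ft_force: [-2.5, 1.5, 13.1]
gripper_width: 0.0389
finger_force: 58.7
3.325 [ 0.472  -0.1512  0.0874] [[-1.0, -0.006, 0.002], [-0.006, 1.0, 0.0], [-0.002, 0.0, -1.0]] 0.038945550750450635 [-2.463054    1.51751902 13.06967407]
```

View pics/w2.png

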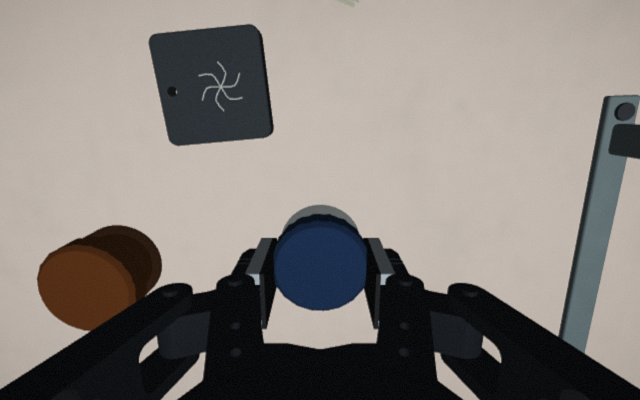

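The blue pot is held between the pads, with a 39 mm opening and 59 N on the finger. Next I lift it and move toward the blue lane.

```bash
python3 -m handwheel '[[-1,0,0,-30,0],[-1,0,0,-80,0],[-1,0,0,-130,0],[-1,0,0,-170,0],[-1,0,0,-170,0]]'; python3 -m handwheel '[[-1,-20,40,0,0],[-1,-40,90,0,0],[-1,-60,145,0,0],[-1,-80,200,0,0],[-1,-100,250,0,0]]';  python3 -m handwheel '[[-1,-20,40,0,0],[-1,-35,75,0,-3],[-1,-37,96,0,-3],[-1,-37,96,0,-3],[-1,-37,96,0,-3]]'; python3 w.py w3; python3 -c "
from h import *
cv2.imwrite('pics/t3.png',read_camera('top'))"
```

```text
time: 4.0
tool_pos: [0.4727, -0.1515, 0.2592]
tcp_rot: [-0.003, 1.0, -0.0, 0.003]
ft_force: [1.1, 0.1, -0.1]
gripper_width: 0.0389
finger_force: 61.0
time: 4.62
tool_pos: [0.5696, 0.1017, 0.2548]
tcp_rot: [-0.004, 1.0, 0.0, -0.001]
ft_force: [0.7, -0.6, 0.0]
gripper_width: 0.0388
finger_force: 61.0
time: 5.25
tool_pos: [0.6057, 0.1938, 0.2558]
tcp_rot: [-0.028, 1.0, -0.001, -0.0]
ft_force: [0.3, -0.7, -0.7]
gripper_width: 0.0389
finger_force: 61.0
5.25 [0.6057 0.1938 0.2558] [[-0.998, -0.056, -0.001], [-0.056, 0.998, -0.001], [0.001, -0.001, -1.0]] 0.0388757600323474 [ 0.31509526 -0.68415878 -0.72964387]
```

View pics/w3.png

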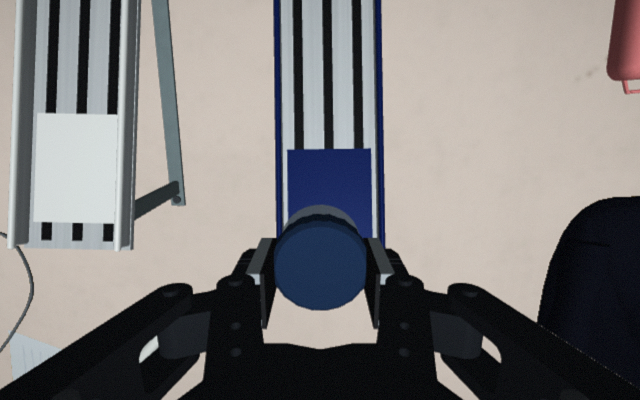

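The lane is squarely under the pot. The blue pad's downhill edge runs (288–371, 149) and the white pad's corners are about (36,113), (116,113), (34,222), (116,222).

```bash
python3 - <<'E'
from h import *
k=cam('wrist'); s=sense(); M=R.from_quat(s['tcp_rot']).as_matrix()
def deck(u,v,x0,cx):  # iterate ray onto deck with pad centre world x ~cx
    z=.08
    for _ in range(20): p=ray(k,u,v,z); z=.09+.287*(p[0]-x0)
    return p
b=ray(k,329.5,149,.0794); w1=ray(k,76,113.5,.0794); w2=ray(k,75,222,.1006)
print('blue edge',b,'->pad ctr',b[:2]+.037*np.array([np.cos(.06),np.sin(.06)]))
print('white edges',w1,w2,'ctr',(w1+w2)/2,'len',np.hypot(*(w2-w1)[:2]))
for u,v in[(328,20),(329.5,149)]: print(deck(u,v,.606,0))
for u,v in[(82,20),(76,113.5),(75,222)]: print('w',deck(u,v,.5907,0))
print(s['tool_pos'])
E
```

```text
blue edge [0.56909534 0.1982277  0.0794    ] ->pad ctr [0.60602876 0.20044637]
white edges [0.55383181 0.01452928 0.0794    ] [0.62879545 0.0185674  0.1006    ] ctr [0.59131363 0.01654834 0.09      ] len 0.07507232342241953
[0.47698512 0.19200782 0.05297273]
[0.56909439 0.19822742 0.07940809]
w [0.4885689  0.01451373 0.06068837]
w [0.55383079 0.01454247 0.07941854]
w [0.6286776  0.01879526 0.10089957]
[0.60604433 0.19372984 0.25617451]
```

```bash
python3 -m handwheel '[[-1,0,4,0,0],[-1,0,4,30,0],[-1,0,4,55,0],[-1,0,4,66,0],[-1,0,4,66,0]]'; python3 -m handwheel '[[-1,0,0,2,0],[-1,0,0,4,0],[-1,0,0,4,0]]'
```

```text
time: 5.98
tool_pos: [0.6057, 0.1996, 0.1896]
tcp_rot: [-0.029, 1.0, -0.0, -0.0]
ft_force: [0.2, 0.0, 0.1]
gripper_width: 0.0387
finger_force: 61.0
time: 6.35
tool_pos: [0.606, 0.1999, 0.1863]
tcp_rot: [-0.029, 1.0, 0.0, 0.0]
ft_force: [0.1, 0.9, -0.8]
gripper_width: 0.0385
finger_force: 61.0
```

```bash
python3 -m handwheel '[[-1,0,0,1,0],[-1,0,0,2,0],[-1,0,0,2,0]]'; python3 -m handwheel '[[-1,0,0,1,0],[-1,0,0,1,0]]'
```

```text
time: 6.72
tool_pos: [0.6058, 0.1998, 0.1838]
tcp_rot: [-0.029, 1.0, -0.0, -0.0]
ft_force: [0.4, -0.1, -0.2]
gripper_width: 0.0389
finger_force: 61.0
time: 6.98
tool_pos: [0.6058, 0.1998, 0.1828]
tcp_rot: [-0.029, 1.0, -0.0, -0.0]
ft_force: [0.9, 0.2, 0.2]
gripper_width: 0.0386
finger_force: 61.0
```

```bash
python3 -m handwheel '[[-1,0,0,1,0],[-1,0,0,1,0]]'; python3 -m handwheel '[[-1,0,0,1,0],[-1,0,0,1,0]]'
```

```text
time: 7.22
tool_pos: [0.6059, 0.1998, 0.1822]
tcp_rot: [-0.029, 1.0, 0.0, 0.0]
ft_force: [-2.6, -0.5, 3.7]
gripper_width: 0.0387
finger_force: 61.4
time: 7.48
tool_pos: [0.6057, 0.1998, 0.1818]
tcp_rot: [-0.029, 1.0, 0.0, -0.0]
ft_force: [-4.7, -1.4, 9.2]
gripper_width: 0.0386
finger_force: 61.9
```

Contact is felt along the slope's normal, so I release here.

```bash
python3 -m handwheel '[[1,0,0,0,0],[1,0,0,0,0],[1,0,0,0,0],[1,0,0,0,0],[1,0,0,0,0]]';python3 -m handwheel '[[1,0,0,0,0],[1,0,0,0,0],[1,0,0,0,0],[1,0,0,0,0],[1,0,0,0,0]]'; python3 w.py w4
```

```text
time: 8.1
tool_pos: [0.6059, 0.1998, 0.1808]
tcp_rot: [-0.029, 1.0, -0.0, -0.0]
ft_force: [0.2, -0.5, 0.0]
gripper_width: 0.0855
finger_force: 0.0
time: 8.72
tool_pos: [0.6059, 0.1998, 0.1809]
tcp_rot: [-0.029, 1.0, -0.0, -0.0]
ft_force: [-0.4, 0.2, 1.0]
gripper_width: 0.0854
finger_force: 0.0
8.725 [0.6059 0.1998 0.1809] [[-0.998, -0.059, -0.0], [-0.059, 0.998, -0.0], [0.0, -0.0, -1.0]] 0.08537038641678137 [-0.41551849  0.17943543  1.00497534]
```

View pics/w4.png

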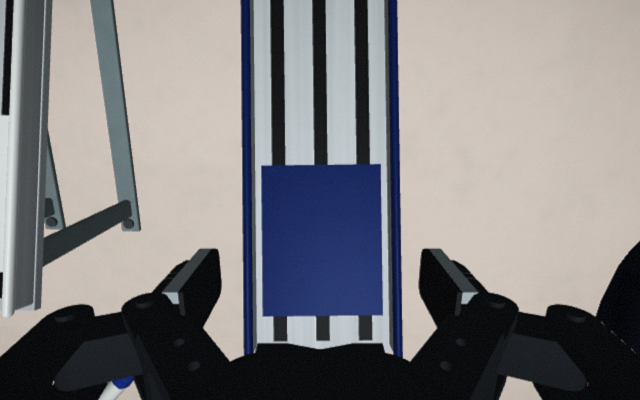

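The pad is empty, so the blue pot slid off. I lift and go for the white pot.

```bash
python3 -m handwheel '[[1,0,0,-40,0],[1,0,0,-75,0],[1,10,-40,-75,0],[1,25,-95,-75,0],[1,40,-152,-75,0]]';python3 -m handwheel '[[1,15,-57,0,0],[1,30,-114,0,0],[1,45,-171,0,0],[1,60,-228,0,0],[1,75,-285,0,0]]'; python3 -m handwheel '[[1,15,-57,0,1],[1,30,-114,0,2],[1,37,-141,0,2],[1,37,-141,0,2],[1,37,-141,0,2]]'; python3 w.py w5; python3 - <<'E'
from ref import *
I=cv2.imread('pics/w5.png');k=cam('wrist'); q=proj(k,[.4886,-.3865,.031]); print(q)
u,v=q.astype(int); W=I[v-45:v+46,u-45:u+46].astype(int); m=((W[...,0]-W[...,2]>-5)&(W.min(2)>165)).astype(np.uint8)
n,l,st,c=cv2.connectedComponentsWithStats(m); i=1+np.argmax(st[1:,4]); e=cv2.fitEllipse(cv2.findContours((l==i).astype(np.uint8),0,1)[0][0])
p=np.array(e[0])+[u-45,v-45]; print(st[i],e[1],p,ray(k,*p,.031),np.array(e[1])/k[0]*(k[3][2]-.031), I[v,u])
S=read_camera('side'); cv2.imwrite('pics/s5.png',np.vstack([cv2.resize(S[80:230,220:380],(533,500))[:300], cv2.resize(I[v-60:v+60,u-100:u+100],(533,300))]))
E
```

```text
time: 9.4
tool_pos: [0.5744, 0.0445, 0.2561]
tcp_rot: [-0.03, 1.0, 0.0, 0.0]
ft_force: [0.2, -0.8, 0.5]
gripper_width: 0.0856
finger_force: 0.0
time: 10.02
tool_pos: [0.5163, -0.2449, 0.2562]
tcp_rot: [-0.03, 1.0, -0.0, 0.0]
ft_force: [1.1, 0.1, 0.9]
gripper_width: 0.0854
finger_force: 0.0
time: 10.65
tool_pos: [0.4885, -0.3852, 0.2556]
tcp_rot: [-0.012, 1.0, 0.0, -0.0]
ft_force: [0.4, 0.1, 1.4]
gripper_width: 0.0858
finger_force: 0.0
10.65 [ 0.4885 -0.3852  0.2556] [[-1.0, -0.025, -0.0], [-0.025, 1.0, 0.001], [-0.0, 0.001, -1.0]] 0.0857584535949311 [0.43607478 0.08603081 1.37224556]
[318.22317267 182.93585142]
[ 27  29  35  34 926] (33.0225715637207, 33.92631530761719) [317.37729645 182.0838356 ] [ 0.4878289  -0.38728528  0.031     ] [0.02926495 0.03006586] [179 180 175]
```

View pics/s5.png

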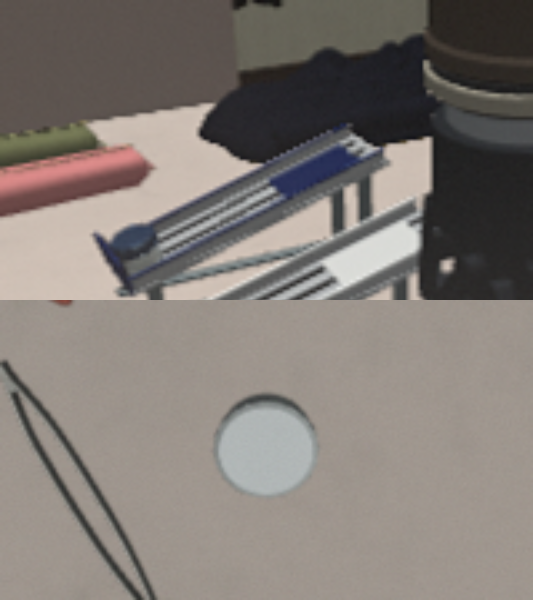

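The blue pot stands against its stop. The white lid is centred under the tool, with the tweezers clear of the fingers.

```bash
python3 -m handwheel '[[1,0,-2,60,0],[1,0,-2,115,0],[1,0,-2,152,0],[1,0,-2,169,0],[1,0,-2,169,0]]'; python3 -m handwheel '[[-1,0,0,0,0],[-1,0,0,0,0],[-1,0,0,0,0],[-1,0,0,0,0],[-1,0,0,0,0]]';  python3 -m handwheel '[[-1,0,0,-30,0],[-1,0,0,-80,0],[-1,0,0,-130,0],[-1,0,0,-170,0],[-1,0,0,-170,0]]'
```

```text
time: 11.38
tool_pos: [0.4884, -0.3874, 0.0865]
tcp_rot: [-0.013, 1.0, 0.0, -0.0]
ft_force: [-0.2, 1.2, 0.3]
gripper_width: 0.0855
finger_force: 0.0
time: 12.0
tool_pos: [0.4888, -0.3885, 0.0885]
tcp_rot: [-0.012, 1.0, -0.0, 0.001]
ft_force: [-1.6, 1.6, 8.7]
gripper_width: 0.0329
finger_force: 59.2
time: 12.62
tool_pos: [0.4892, -0.3894, 0.261]
tcp_rot: [-0.012, 1.0, -0.002, 0.003]
ft_force: [0.6, -0.2, -0.2]
gripper_width: 0.0329
finger_force: 60.2
```

```bash
python3 -m handwheel '[[-1,-12,45,0,0],[-1,-26,100,0,0],[-1,-42,155,0,0],[-1,-57,208,0,0],[-1,-70,260,0,0]]';  python3 -m handwheel '[[-1,-15,55,0,0],[-1,-30,105,0,0],[-1,-42,143,0,0],[-1,-42,143,0,0],[-1,-42,143,0,0]]'; python3 w.py w6; python3 - <<'E'
from h import *
k=cam('wrist')
print('expected white edge px',[proj(k,[.5538,.0145+y,.0794]).round() for y in(-.03,0,.03)])
E
```

```text
time: 13.25
tool_pos: [0.5518, -0.1244, 0.2562]
tcp_rot: [-0.012, 1.0, 0.0, -0.0]
ft_force: [0.6, -0.5, 0.5]
gripper_width: 0.0326
finger_force: 60.2
time: 13.88
tool_pos: [0.59, 0.0169, 0.2562]
tcp_rot: [-0.012, 1.0, -0.0, -0.001]
ft_force: [-1.1, 1.3, -1.2]
gripper_width: 0.0328
finger_force: 60.2
13.875 [0.59   0.0169 0.2562] [[-1.0, -0.024, -0.001], [-0.024, 1.0, -0.001], [0.001, -0.001, -1.0]] 0.03284520416534069 [-1.13288087  1.34566619 -1.18248446]
expected white edge px [array([279., 149.]), array([320., 150.]), array([360., 151.])]
```

View pics/w6.png

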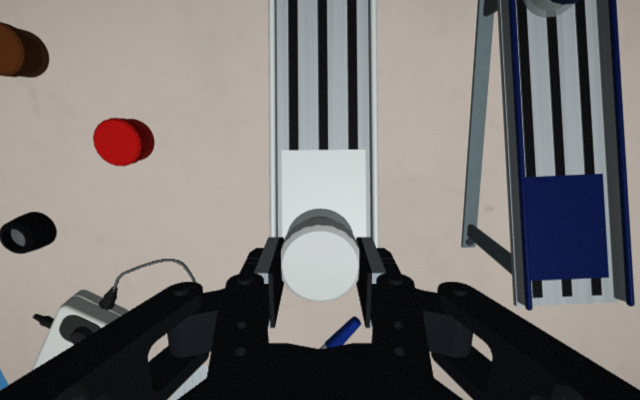

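The white pot is held above its pad. The pad's edge spans 282–366 at row 149, so the centre is about 2 mm to the +y side.

```bash
python3 -m handwheel '[[-1,0,2,0,0],[-1,0,2,30,0],[-1,0,2,55,0],[-1,0,2,67,0],[-1,0,2,69,0]]'; python3 -m handwheel '[[-1,0,0,1,0],[-1,0,0,2,0],[-1,0,0,2,0]]'; python3 -m handwheel '[[-1,0,0,1,0],[-1,0,0,1,0]]'
```

```text
time: 14.55
tool_pos: [0.5903, 0.0189, 0.1875]
tcp_rot: [-0.012, 1.0, -0.0, -0.0]
ft_force: [0.3, -0.6, 0.1]
gripper_width: 0.0329
finger_force: 60.2
time: 14.92
tool_pos: [0.5907, 0.0195, 0.1864]
tcp_rot: [-0.012, 1.0, 0.0, 0.0]
ft_force: [-0.6, -0.1, 0.2]
gripper_width: 0.0329
finger_force: 60.2
time: 15.18
tool_pos: [0.5904, 0.0195, 0.1849]
tcp_rot: [-0.012, 1.0, 0.0, -0.0]
ft_force: [0.5, 0.3, -0.4]
gripper_width: 0.0329
finger_force: 60.2
```

```bash
python3 -m handwheel '[[-1,0,0,1,0],[-1,0,0,1,0]]'; python3 -m handwheel '[[-1,0,0,1,0],[-1,0,0,1,0]]'
```

```text
time: 15.42
tool_pos: [0.5904, 0.0195, 0.1838]
tcp_rot: [-0.012, 1.0, 0.0, -0.0]
ft_force: [0.1, -0.3, -0.4]
gripper_width: 0.0329
finger_force: 60.2
time: 15.68
tool_pos: [0.5904, 0.0195, 0.1828]
tcp_rot: [-0.012, 1.0, 0.0, -0.0]
ft_force: [-0.2, -0.5, -0.7]
gripper_width: 0.033
finger_force: 60.2
```

```bash
python3 -m handwheel '[[-1,0,0,1,0],[-1,0,0,1,0]]'; python3 -m handwheel '[[-1,0,0,1,0],[-1,0,0,1,0]]'
```

```text
time: 15.92
tool_pos: [0.5905, 0.0194, 0.182]
tcp_rot: [-0.012, 1.0, 0.0, 0.0]
ft_force: [0.1, -0.4, 2.5]
gripper_width: 0.0327
finger_force: 60.4
time: 16.18
tool_pos: [0.5904, 0.0194, 0.1816]
tcp_rot: [-0.012, 1.0, 0.0, 0.0]
ft_force: [-4.1, -0.0, 8.1]
gripper_width: 0.033
finger_force: 61.0
```

Contact, as with the blue pot. I release, wait for the slide, then lift clear.

```bash
python3 -m handwheel '[[1,0,0,0,0],[1,0,0,0,0],[1,0,0,0,0],[1,0,0,0,0],[1,0,0,0,0]]';python3 -m handwheel '[[1,0,0,0,0],[1,0,0,0,0],[1,0,0,0,0],[1,0,0,0,0],[1,0,0,0,0]]'; python3 -m handwheel '[[1,0,0,-40,0],[1,0,0,-100,0],[1,-30,0,-150,0],[1,-80,0,-180,0],[1,-80,0,-180,0]]'; python3 - <<'E'
from h import *
S=read_camera('side');T=read_camera('top')
cv2.imwrite('pics/s7.png',np.hstack([cv2.resize(S[100:260,220:380],(400,400)),cv2.resize(T[140:270,270:400],(400,400))]))
E
```

```text
time: 16.8
tool_pos: [0.5904, 0.0194, 0.1808]
tcp_rot: [-0.012, 1.0, -0.0, -0.0]
ft_force: [-0.3, -1.0, -0.1]
gripper_width: 0.0858
finger_force: 0.0
time: 17.42
tool_pos: [0.5905, 0.0195, 0.1809]
tcp_rot: [-0.012, 1.0, 0.0, -0.0]
ft_force: [-0.3, -0.6, -0.5]
gripper_width: 0.0854
finger_force: 0.0
time: 18.05
tool_pos: [0.6734, 0.0218, 0.363]
tcp_rot: [-0.012, 1.0, -0.0, 0.003]
ft_force: [0.4, -0.8, 0.2]
gripper_width: 0.0854
finger_force: 0.0
```

View pics/s7.png

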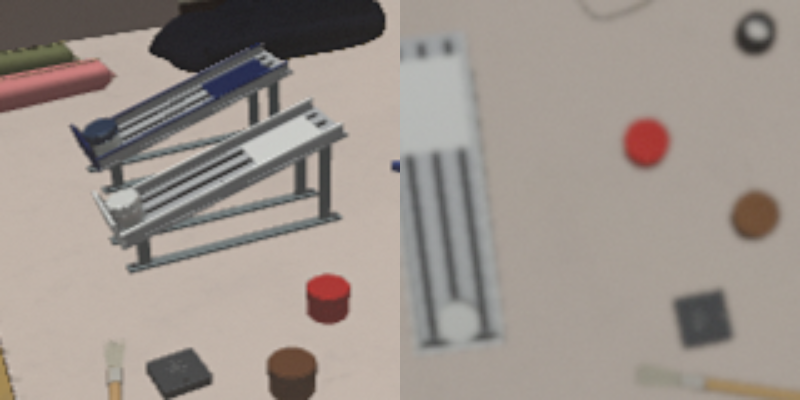

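Both pots stand upright against their stops, blue at (100,132) and white at (123,207) in the side crop. The loupe, workpiece and decoys haven't moved.

```bash
python3 -c "
from bench import job_done
print(job_done())"
```

```text
the job is handed in; nothing more can be done
None
```

The job is handed in at about 18 s of the 51 s limit: the blue pot, then the white pot, was set on its pad, let go, and slid by itself to its end stop, upright, with the loupe and workpiece left alone.

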